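# Close the developing tank and key the agitator rod into the reel hub

### The arm

A 7-joint arm with a two-finger parallel gripper is mounted at the origin on a cart in front of the work surface, level with it; the furniture and walls round the work are solid. World frame = base frame: x ahead of the robot, y to its left, z up, the work surface at z = 0. Lengths are in m, angles in rad, forces in N, time in s.
With the tool pointing down it reaches from about 0.4 to 0.85 m from the base axis. Payload 4.5 kg.
Tool frame: the origin (TCP) lies on the centre line of the jaws, within the pads' length; the fingertips stand 8 mm ahead of it and the grasp point (between the pads) lies 11 mm behind it; z points along the fingers, x is the direction in which the jaws open and shut, and the axes are right-handed (so a half turn about z gives the same grasp; the last joint's range is limited). The gripper opens to 88 mm and grips with 3 to 60 N. Pads are 18 mm wide; open, the fingers measure 123 mm over their backs; the gripper's body (75 mm by 187 mm) begins 45 mm behind the grasp point.
Start: joints at [1.358, 0.689, -0.195, 1.565, 0.157, 0.902, -0.215], TCP at [0.153, -0.606, 0.247] pointing down, gripper open.
Joint ranges: [-3.01, 3.01], [-0.46, 2.08], [-1.47, 1.51], [0.13, 2.56], [-1, 4.14], [0.04, 2.09], [-2.66, 2.66]. Speed limits (rad/s): [2.57, 2.57, 3.14, 3.14, 3.14, 3.14, 3.14].

### API

Orientations are given as a unit quaternion [x, y, z, w].
In Python, from plant import get_state, snapshot, finish_job, boxes_of, pinpoint gives the robot as it stands.
- The arm moves only by the shell command python3 -m creep 'ROWS' [FORCE]. ROWS is JSON, a list of rows, each an object with "hand": the finger opening in m, from 0 to 0.0881; "slide": the shift along the tool's x, y, z in m, a list of three; "turn": the turn about the tool's z in degrees. A call has 1 to 5 rows; each row shifts and turns the commanded pose from where the row before left it, along the tool's axes as they then stand; what a row does not reach is not made up. A row lasts 1/8 s, in which the tool goes at most 62.5 mm and 10.7 degrees, less where a joint would pass 70% of its speed; a pose out of reach is approached as far as the arm can. A call is refused whole if a number of a shift passes 0.0625 or a number of a turn 10.7, either way. A call with a gripper value outside its range is refused whole. The fingers move at their own pace and stop on an object; FORCE is the grip in N (left out, the last holds). Time passes only in rows, so rows that do not move let the fingers close. It gives the time, the measured TCP pose, the force and the opening at its end, in the units of the state.
- get_state(): the state, without advancing time (a new reading comes with each control period).
- snapshot(name): name is "scene" or "top" or "wrist"; returns a dict with "frame" (384x512x3 uint8, red, green, blue), "depth" (384x512 float32, m along the optical axis (not along the pixel's ray), 0 where there is no reading), "mtx" (3x3 intrinsics, pixels), "camera_from_world" (4x4, takes a point from world to camera coordinates). Camera axes: x right, y down, z forward; pixel columns grow to the right and rows downward; lengths in m; the calibration is good to about 2 mm. A picture is of the moment at which its call begins.
- finish_job(): hands the job in, once; it reports no verdict.
Trained networks look in a picture, given as the dict that the camera call returned (one of the last four; its "shot" number tells which), for a name from the list of things; names that differ only in an ending like _2 or _b are one class to them, and where a whole thing is asked for, a point or a joint stands for the part that bears it (a point fixed in the world has none). Each returns a list of dicts, best first, with "conf" (0 to 1); they miss things now and then, are a little off and sometimes report something else, mostly with a low value. They report only what shows in the picture. A call takes as long as a camera call. They do not tell look-alikes from the thing itself.
- boxes_of(target, picture): "uv" ([column, row] in pixels, amid what is visible of it).
- pinpoint(target, picture): "uv" ([column, row] in pixels: a listed point, or the origin of a listed thing).
The state is a dict: "clock": time; "q": joint angles; "qd": joint speeds; "joint_torque": joint torques, N m; "tool_pos": TCP position; "eef_rot": TCP orientation; "contact_force": force on the tool from outside, world axes, zero at the start; "moment": the same for the moment, N m; "opening": opening from 0.0 (shut) to 1.0 (fully open).
Only numpy, scipy, OpenCV 4.12 (cv2) and the standard library are available. Lean on these libraries where they do the work, as an engineer would, in place of code of your own. Each camera call takes 0.05 s, during which the arm holds its last target.

### The job

Close up the loaded developing tank: set its lid squarely on the tank and let go of it, then take the agitator rod from its draining stand by the wing handle and lower it through the lid's neck onto the hub inside. Press lightly and turn the rod until its key slips into the slot of the hub, then push it fully home against the hub's spring until its collar meets the top of the neck. The job ends holding: finish still gripping the handle and keeping the rod pressed down; leave the film cans, the graduate and the small measure standing where they are.

Things in the scene. Friction and masses are not known exactly. Their poses are not given: they have to be found in the camera images.
- tank_rim (a point): Centre of the open rim of the developing tank: black, round, 100 mm outside diameter, 100 mm tall, 3 mm wall, standing firmly on the bench (it does not shift). This point lies 100 mm above the bench; z is up. Inside are a white film reel and above it the white hub.
- hub_face (a point): Centre of the hub's top face, on the tank's axis, 20 mm below the rim until pressed; axes are the tank's, not the hub's. Hub: 36 mm wide, 15.6 mm bore 30 mm deep, and a straight slot right across, 10 mm wide, 18 mm deep. The slot starts anywhere within 50 degrees either side of this frame's x axis. The hub turns stiffly (0.08 N m), so a key sliding lightly on its face does not drag it.
- hub_spring (a joint): How far the hub is pressed down on its spring, in m: 0 up, 0.012 bottom. It starts to sink at about 3 N and takes 0.6 N more per mm. While the key rides on the hub's face a push shows here; when the key slips into the slot the hub springs up again. Key at the bottom of the slot and collar on the neck: 0.008.
- lid_neck (a point): Half-way up the neck of the lid, on its axis: grasp here. Black round lid, 58 mm tall, 116 mm over the skirt, lying skirt down on the bench; this point is about 40 mm above the skirt's lower edge. The neck is a plain upright tube, 42 mm outside, 30 mm bore, from 20 to 58 mm above that edge; z is up along it.
- lid_seat (a point): Centre of the underside of the lid's plate, 16 mm above the skirt's lower edge, 24 mm below lid_neck. With the lid on the tank it coincides with tank_rim and the neck's top is 42 mm above the rim. The skirt, 105 mm inside (110 mm at its flared edge), slips over the tank.
- rod_handle (a point): Centre of the wing handle of the agitator rod, 127 mm above its tip. White rod, 146 mm long, hanging upright by its collar in the stand. z is up along the rod, x along the wing: 36 mm along x, 12 mm thick along y (grasp across y), 38 mm tall. The collar below is a 38 mm disc, 5 mm thick, its underside 98 mm above the tip.
- rod_tip (a point): Lower tip of the rod. Up from it: a 12 mm round pilot with tapered end, 10 mm long; the key, a flat bar from 10 to 30 mm, 24 mm wide along x (in line with the wing), 6 mm thick along y; then a 12 mm shaft up to the collar. Key resting on the hub's face: tip 10 mm below hub_face. Key at the bottom of the slot: 28 mm below.
- lid: The lid as a whole; origin at the centre of the skirt's lower edge.
- rod: The agitator rod as a whole; origin at its tip.
- stand: Draining stand for the rod, grey, fixed: deck 80 mm (x) by 130 mm (y), top 108 mm above the bench, on four posts, with two 29 mm holes, 30 mm to either side of the centre along y; the rod hangs in the one at -y. Origin at the centre of its underside.
- film_can: Bystander: pale film can with a grey cap, 34 mm wide, 51 mm tall; origin under its centre.
- graduate: Bystander: clear graduated cylinder, 68 mm foot, 115 mm tall; origin under its centre.
- measure: Bystander: small clear conical measure, 46 mm wide, 90 mm tall; origin under its centre.
There are look-alikes about, which are no part of the job. What is shaped like the lid but red is not meant.

How it is judged:
On the way, in this order (a step that is already met when the one before it is completed fails the run):
1. the lid sits on the tank's rim and has been let go (horizontal distance between lid_seat and tank_rim below 0.005 m and z of lid_seat in the frame of tank_rim between -0.003 and 0.003 m and angle between lid_seat's own z axis and vertical below 0.06 rad and contact force between the fingers and lid below 0.2 N), for 0.2 s.
2. the rod stands through the lid's neck with its key in the slot of the hub, the lid still on (horizontal distance between lid_seat and tank_rim below 0.005 m and z of lid_seat in the frame of tank_rim between -0.003 and 0.003 m and angle between lid_seat's own z axis and vertical below 0.06 rad and z of rod_tip in the frame of hub_face below -0.0255 m and horizontal distance between rod_tip and hub_face below 0.004 m and angle between rod_handle's own z axis and vertical below 0.1 rad), for 0.2 s.
At the end, for the whole second after the job is handed in: Lid on the rim (5 mm sideways, 3 mm height, 3.5 degrees); rod tip at least 25.5 mm below the hub face (key in the slot), within 4 mm of its axis, upright within 6 degrees; hub held at least 4.5 mm down on its spring (collar about on the neck); fingers gripping the rod, at rest (all of step 2 and value of joint hub_spring above 0.0045 m and contact force between the fingers and rod above 2 N and linear speed of rod below 0.02 m/s); the arm keeps its last pose, push and grip.
It fails at once if the film can is pushed about or knocked over (distance of film_can from where it was at the start of the episode above 0.03 m or angle between film_can's own z axis and vertical above 0.5 rad).
It fails at once if the graduate is pushed about or knocked over (distance of graduate from where it was at the start of the episode above 0.03 m or angle between graduate's own z axis and vertical above 0.5 rad).
It fails at once if the small measure is pushed about or knocked over (distance of measure from where it was at the start of the episode above 0.03 m or angle between measure's own z axis and vertical above 0.5 rad).
It also fails if it takes over 72 s, if anything falls off the work surface, if the arm or the gripper's body presses on something with over 40 N, if the wrist force passes 120 N, or if a joint passes its speed limit or range.

## Working session

There is one attempt and no reset: what is moved stays moved. The work goes in short steps, Python scripts to look and compute and a shell command to move; the robot and the scene stay as the last step left them, time stands still between calls to the robot, and variables do not carry over. Pictures are saved under pics/ and viewed, and the job is handed in when it is done.

```bash
ls; mkdir -p pics; cat > h.py <<'E'
import numpy as np, cv2
from plant import *
def save(p,n,marks=()):
    im=cv2.cvtColor(p["frame"],cv2.COLOR_RGB2BGR).copy()
    for m in marks:
        cv2.circle(im,(int(m[0]),int(m[1])),3,(0,0,255),1)
    cv2.imwrite("pics/"+n,im)
def ray(p,uv):
    T=p["camera_from_world"];R=T[:3,:3];t=T[:3,3]
    d=R.T@np.linalg.inv(p["mtx"])@np.array([uv[0],uv[1],1.0])
    return -R.T@t,d
def atz(p,uv,z):
    o,d=ray(p,uv); return o+d*(z-o[2])/d[2]
def atdepth(p,uv):
    d=p["depth"][int(round(uv[1])),int(round(uv[0]))]; o,r=ray(p,uv); return o+r*d
def proj(p,X):
    T=p["camera_from_world"];c=T[:3,:3]@np.array(X)+T[:3,3];u=p["mtx"]@c;return u[:2]/u[2]
E
python3 - <<'E'
from h import *
np.set_printoptions(precision=4,suppress=True)
s=get_state();print({k:np.round(v,3) for k,v in s.items()})
for n in ["scene","top"]:
    p=snapshot(n);save(p,n+"0.png")
    for t in ["tank_rim","lid_neck","lid_seat","hub_face","rod_handle","rod_tip","stand","film_can","graduate","measure"]:
        for r in pinpoint(t,p)[:4]: print(n,t,np.round(r["uv"],1),round(r["conf"],2),atdepth(p,r["uv"]))
E
```

```text
pics
{'clock': np.float64(0.0), 'q': array([ 1.358,  0.69 , -0.195,  1.566,  0.157,  0.902, -0.215]), 'qd': array([-0.001,  0.001, -0.   ,  0.   , -0.001, -0.001, -0.001]), 'joint_torque': array([ -0.   , -52.757,  -1.267, -15.343,  -0.053,   0.007,   0.   ]), 'tool_pos': array([ 0.153, -0.605,  0.246]), 'eef_rot': array([ 0.789, -0.615, -0.001, -0.   ]), 'contact_force': array([-0.86 ,  0.225,  0.189]), 'moment': array([0.033, 0.035, 0.047]), 'opening': np.float64(1.003)}
scene tank_rim [264.7 188.4] 0.67 [ 0.545  -0.009   0.0681]
scene lid_neck [186.3 246.5] 0.86 [0.4724 0.2738 0.037 ]
scene lid_neck [324.5 218.4] 0.64 [ 0.3763 -0.1048  0.0399]
scene lid_neck [256.6 251.5] 0.55 [0.3481 0.1319 0.0587]
scene lid_seat [324.4 226.1] 0.8 [ 0.3494 -0.0839  0.0426]
scene lid_seat [188.3 259. ] 0.77 [0.4345 0.2847 0.0313]
scene lid_seat [259.1 256.7] 0.62 [0.341  0.1287 0.0443]
scene hub_face [267.7 194.6] 0.4 [ 0.5417 -0.0179  0.043 ]
scene rod_handle [350.9 152.1] 0.8 [ 0.4858 -0.2716  0.1433]
scene rod_handle [187.2 262. ] 0.2 [0.4358 0.2884 0.0205]
scene rod_tip [349.8 188.5] 0.81 [ 0.
[... 629 characters left out ...]
[ 0.3555  0.1174 -0.001 ]
top lid_neck [194.1 215.7] 0.63 [0.4673 0.2777 0.0013]
top lid_seat [239.7 249. ] 0.9 [0.3557 0.1217 0.0009]
top lid_seat [306.6 249. ] 0.77 [ 0.3565 -0.1027 -0.0008]
top hub_face [278.3 206.7] 0.67 [ 0.4889 -0.0045  0.0797]
top hub_face [156.5 192.3] 0.4 [0.5475 0.409  0.0017]
top rod_handle [366.5 205.4] 0.53 [ 0.4858 -0.2711  0.1407]
top rod_tip [355.5 210.4] 0.25 [ 0.4744 -0.2453  0.1066]
top stand [350.1 210.7] 0.72 [ 0.473  -0.2276  0.1098]
top film_can [156.5 190.9] 0.44 [0.5518 0.4083 0.0052]
top film_can [318.1 178.5] 0.4 [ 0.5981 -0.1469 -0.003 ]
top graduate [331.1 157.4] 0.64 [ 0.6582 -0.1829  0.0559]
top measure [156.5 190.9] 0.55 [0.5518 0.4083 0.0052]
```

View pics/scene0.png

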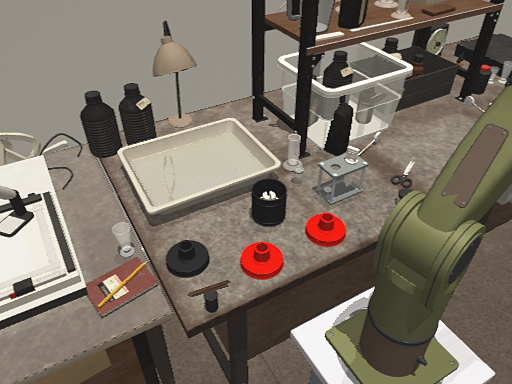

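View pics/top0.png

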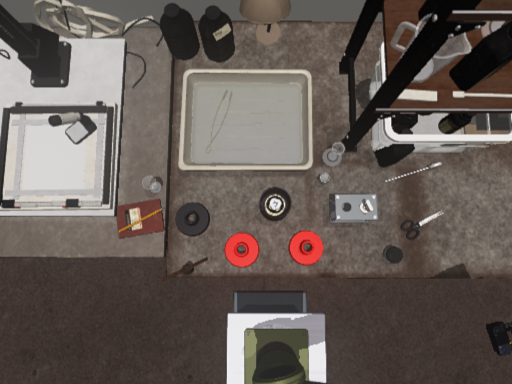

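The scene view shows the black lid at about (187,257), with two red look-alikes at (262,260) and (326,229). The black tank is at (269,200) and the rod stand at (342,175). In the top view the lid is at (193,218), the tank at (275,204) and the rod wing at about (366,205). Next I refine these positions using depth.

```bash
cat >> h.py <<'E'
def cloud(p):
    d=p["depth"];H,W=d.shape;u,v=np.meshgrid(np.arange(W),np.arange(H))
    K=np.linalg.inv(p["mtx"]);c=(np.stack([u,v,np.ones_like(u)],-1)@K.T)*d[...,None]
    T=p["camera_from_world"];X=(c-T[:3,3])@T[:3,:3]
    X[d==0]=np.nan
    return X
def crop(p,n,u0,v0,w,h,k):
    im=cv2.cvtColor(p["frame"],cv2.COLOR_RGB2BGR)[v0:v0+h,u0:u0+w]
    cv2.imwrite("pics/"+n,cv2.resize(im,None,fx=k,fy=k,interpolation=cv2.INTER_CUBIC))
E
python3 - <<'E'
from h import *
np.set_printoptions(precision=4,suppress=True)
p=snapshot("top");q=snapshot("scene")
crop(p,"topc.png",160,140,240,140,3); crop(q,"scc.png",160,120,220,160,3)
for nm,pic in (("top",p),("scene",q)):
    X=cloud(pic)
    def sel(cx,cy,r,z0,z1):
        m=(np.hypot(X[...,0]-cx,X[...,1]-cy)<r)&(X[...,2]>z0)&(X[...,2]<z1); return X[m]
    for name,a in {"lidneck":(.467,.28,.06,.05,.066),"lidplate":(.467,.28,.07,.014,.026),"tankrim":(.50,.0,.08,.092,.108),"deck":(.477,-.24,.1,.1,.116),"wing":(.48,-.27,.06,.13,.16),"collar":(.48,-.27,.06,.12,.125)}.items():
        P=sel(*a)
        if len(P): 
            (c,s,ang)=cv2.minAreaRect(P[:,:2].astype(np.float32)); e=cv2.minEnclosingCircle(P[:,:2].astype(np.float32))
            print(nm,name,len(P),P.mean(0),"rect",np.round(c,4),np.round(s,4),round(ang,1),"circ",np.round(e[0],4),round(e[1],4), "z",np.median(P[:,2]),P[:,2].max())
E
```

```text
top lidneck 68 [0.4563 0.2822 0.0573] rect [0.4556 0.282 ] [0.0365 0.0398] 3.0 circ [0.455  0.2828] 0.0214 z 0.057032916977490654 0.0640122112277834
top lidplate 699 [0.4546 0.2819 0.0199] rect [0.455  0.2817] [0.108  0.1079] 2.4 circ [0.4557 0.2828] 0.0565 z 0.019945355141458794 0.025839457782962504
top tankrim 106 [0.5004 0.0075 0.0988] rect [0.5001 0.0069] [0.0969 0.0975] 45.5 circ [0.4998 0.0067] 0.05 z 0.09892311015653321 0.10364449341876159
top deck 886 [ 0.4845 -0.2439  0.1075] rect [ 0.4852 -0.2457] [0.0771 0.131 ] 0.2 circ [ 0.4841 -0.2456] 0.0751 z 0.10736870041125332 0.1159737828456518
top wing 68 [ 0.4841 -0.2729  0.1491] rect [ 0.4848 -0.2742] [0.0347 0.0134] 32.0 circ [ 0.4842 -0.2729] 0.0177 z 0.15209557403713803 0.15982428881862337
top collar 5 [ 0.4777 -0.2724  0.1219] rect [ 0.4782 -0.272 ] [0.0178 0.0018] 26.5 circ [ 0.4787 -0.2728] 0.009 z 0.12225897070998346 0.12348007445684411
scene lidneck 141 [0.4556 0.2825 0.0568] rect [0.4569 0.2821] [0.0404 0.0397] 23.7 circ [0.4557 0.2817] 0.0219 z 0.05736958500052101 0.06462964948337634
scene lidplate 835 [0.4459 0.2858 0.0211] rect [0.4564 0.2817] [0.1112 0.1098] 78.5 circ [0.4573 0.2812] 0.0577 z 0.021258120106516426 0.025937505443116977
scene tankrim 243 [0.5014 0.0056 0.098 ] rect [0.5029 0.0059] [0.0964 0.1015] 57.5 circ [0.5019 0.0047] 0.0524 z 0.09826172475270739 0.10431120747999849
scene deck 665 [ 0.4809 -0.2369  0.109 ] rect [ 0.487  -0.2466] [0.0853 0.1346] 0.1 circ [ 0.4866 -0.245 ] 0.0751 z 0.10919948372369499 0.11599804618129977
scene wing 112 [ 0.4839 -0.2732  0.1452] rect [ 0.4849 -0.2736] [0.0353 0.0164] 33.7 circ [ 0.4856 -0.2743] 0.0178 z 0.14597219957156 0.15916579655607957
scene collar 13 [ 0.4829 -0.2729  0.1231] rect [ 0.4827 -0.272 ] [0.0314 0.0053] 25.5 circ [ 0.4832 -0.2731] 0.0159 z 0.12361305125062137 0.1248921205550649
```

View pics/topc.png

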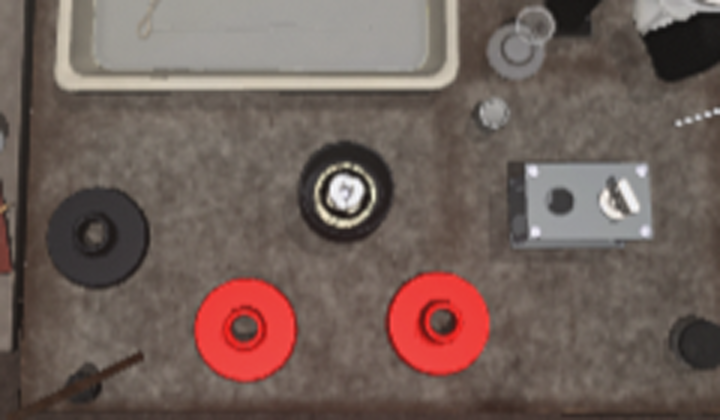

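View pics/scc.png

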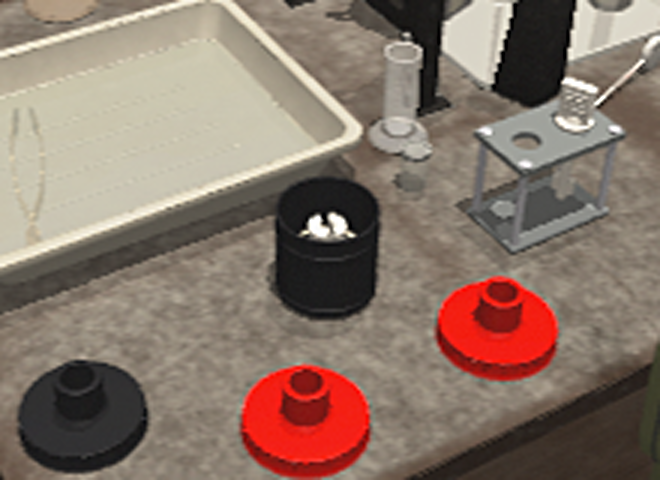

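The crops show the wing angled about 33° from world x, the black lid alone on the left, and the hub visible inside the tank. I head over toward the tank first so the wrist camera can see the slot.

```bash
python3 -m creep '[{"slide":[0,0,-0.03],"turn":7.1,"hand":0.088},{"slide":[0,0,-0.03],"turn":7.1,"hand":0.088},{"slide":[-0.038,-0.04,0],"hand":0.088},{"slide":[-0.038,-0.04,0],"hand":0.088},{"slide":[-0.038,-0.04,0],"hand":0.088}]'
python3 -m creep '[{"slide":[-0.038,-0.04,0],"hand":0.088},{"slide":[-0.038,-0.04,0],"hand":0.088},{"slide":[-0.038,-0.04,0],"hand":0.088},{"slide":[-0.038,-0.04,0],"hand":0.088},{"slide":[-0.05,-0.0,0],"hand":0.088}]'
python3 -m creep '[{"slide":[-0.055,0,0],"hand":0.088},{"slide":[-0.055,0,0],"hand":0.088},{"slide":[-0.055,0,0],"hand":0.088},{"slide":[-0.055,0,0],"hand":0.088},{"slide":[-0.0,-0.0,0],"hand":0.088}]'
python3 - <<'E'
from h import *
s=get_state();print(np.round(s["tool_pos"],4),np.round(s["eef_rot"],4),s["clock"])
p=snapshot("wrist");save(p,"w1.png");print(p["camera_from_world"].round(3))
E
```

```text
[ 0.1527 -0.6061  0.2467] [ 0.7888 -0.6147  0.      0.    ] 1.2
[[ 0.244 -0.97  -0.    -0.626]
 [-0.919 -0.232  0.319 -0.044]
 [-0.309 -0.077 -0.948  0.391]
 [ 0.     0.     0.     1.   ]]$[2]: bad value
$[0]: bad value
$[0]: bad value
```

```bash
python3 -m creep '[{"slide":[0,0,-0.03],"turn":7.1,"hand":0.088},{"slide":[0,0,-0.03],"turn":7.1,"hand":0.088},{"slide":[-0.038,-0.04,0],"turn":0,"hand":0.088},{"slide":[-0.038,-0.04,0],"turn":0,"hand":0.088},{"slide":[-0.038,-0.04,0],"turn":0,"hand":0.088}]'
```

```text
clock: 1.88
tool_pos: [0.274, -0.491, 0.307]
eef_rot: [-0.707, 0.708, -0.0, 0.0]
contact_force: [0.9, -1.2, 0.6]
opening: 1.001
```

```bash
python3 -m creep '[{"slide":[-0.038,-0.04,0],"turn":0,"hand":0.088},{"slide":[-0.038,-0.04,0],"turn":0,"hand":0.088},{"slide":[-0.038,-0.04,0],"turn":0,"hand":0.088},{"slide":[-0.038,-0.04,0],"turn":0,"hand":0.088},{"slide":[-0.05,0,0],"turn":0,"hand":0.088}]'
```

```text
clock: 2.5
tool_pos: [0.4366, -0.2885, 0.3067]
eef_rot: [0.708, -0.706, 0.001, -0.001]
contact_force: [0.3, 0.2, -0.1]
opening: 1.0
```

```bash
python3 -m creep '[{"slide":[-0.06,0,0],"turn":0,"hand":0.088},{"slide":[-0.06,0,0],"turn":0,"hand":0.088},{"slide":[-0.06,0,0],"turn":0,"hand":0.088},{"slide":[-0.06,0,0],"turn":0,"hand":0.088},{"slide":[-0.055,0,0],"turn":0,"hand":0.088}]'
python3 - <<'E'
from h import *
s=get_state();print(np.round(s["tool_pos"],4),s["clock"])
p=snapshot("wrist");save(p,"w1.png")
for t in ["tank_rim","hub_face"]:
    for r in pinpoint(t,p)[:2]: print(t,np.round(r["uv"],1),round(r["conf"],2),atdepth(p,r["uv"]).round(4))
u,v=proj(p,[.5005,.0065,.08]);print(u,v)
crop(p,"w1c.png",max(0,int(u)-80),max(0,int(v)-60),160,120,5)
np.savez("w1.npz",**{k:p[k] for k in("frame","depth","mtx","camera_from_world")})
X=cloud(p);r=np.hypot(X[...,0]-.5005,X[...,1]-.0065)
m=(r<.056)&(X[...,2]>.094)&(X[...,2]<.106);P=X[m]
print(cv2.minEnclosingCircle(P[:,:2].astype(np.float32)),cv2.minAreaRect(P[:,:2].astype(np.float32)),len(P))
m=(r<.03)&(X[...,2]>.075)&(X[...,2]<.085);P=X[m];print(cv2.minEnclosingCircle(P[:,:2].astype(np.float32)),len(P),np.median(P[:,2]))
E
```

```text
clock: 3.12
tool_pos: [0.4333, 0.0068, 0.3071]
eef_rot: [-0.707, 0.707, -0.0, 0.0]
contact_force: [2.2, 0.9, 0.1]
opening: 0.999
[0.4333 0.0068 0.3071] 3.125
tank_rim [258.  108.9] 0.62 [0.5011 0.0033 0.0508]
hub_face [257.  106.4] 0.64 [0.5043 0.0047 0.0495]
hub_face [424.  120.5] 0.57 [ 0.4903 -0.1881  0.1081]
255.58867027170464 110.35878468135466
((0.5015998482704163, 0.002876365790143609), 0.04998325929045677) ((0.50180983543396, 0.002845190465450287), (0.09863065183162689, 0.09868046641349792), 43.72100067138672) 808
((0.5017768740653992, 0.0030543492175638676), 0.017975768074393272) 412 0.07942552992813848
```

View pics/w1c.png

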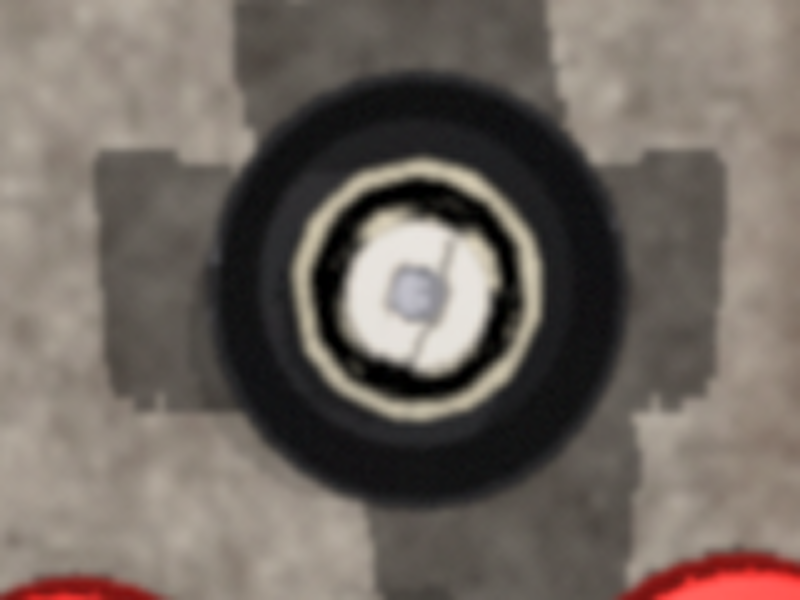

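View pics/w1.png

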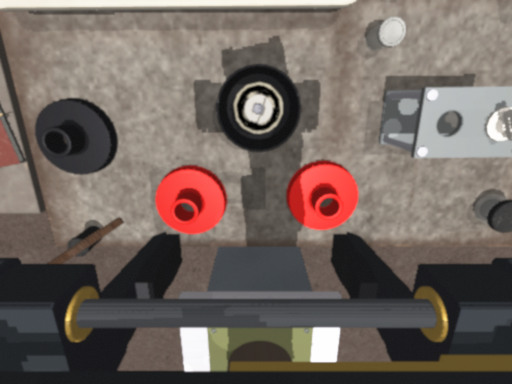

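The wrist crop shows the hub at about (415,295) with faint edges of a slot that tilts slightly from image-vertical, which is close to world x. I use depth to get its angle.

```bash
python3 - <<'E'
from h import *
p=dict(np.load("w1.npz"));X=cloud(p)
c=np.array([.5018,.003])
r=np.hypot(X[...,0]-c[0],X[...,1]-c[1])
m=(r<.0175)
vs,us=np.where(m)
for v in range(vs.min(),vs.max()+1):
    print("".join(f"{int(round((X[v,u,2])*1000)):4d}" if m[v,u] else "   ." for u in range(us.min(),us.max()+1)))
E
```

```text
.   .   .   .   .   .   .   .   .   .  80  79  79  80  62  62  61  61   .   .   .   .   .   .   .   .   .   .
   .   .   .   .   .   .   .  79  80  79  81  79  80  79  61  62  63  63  61  60   .   .   .   .   .   .   .   .
   .   .   .   .   .   .  80  81  80  80  79  79  79  80  61  62  61  62  62  61  61  61   .   .   .   .   .   .
   .   .   .   .   .  81  79  80  80  79  80  80  80  60  63  62  60  62  61  62  62  61  79   .   .   .   .   .
   .   .   .   .  79  79  80  80  80  80  81  78  79  62  61  61  61  62  62  61  61  72  80  79   .   .   .   .
   .   .   .  80  79  79  79  80  80  79  79  79  79  62  61  60  61  62  61  62  62  79  79  80  80   .   .   .
   .   .  79  81  78  80  79  81  80  78  79  80  61  61  62  61  62  61  62  60  63  80  79  79  80  78   .   .
   .   .  79  80  79  79  79  80  79  80  81  80  63  61  62  62  61  60  61  61  72  80  79  80  79  81   .   .
   .  79  82  81  80  78  80  80  77  80  80  78  61   9  11   .  61  63  61  60  80  80  80  80  80  80  79   .
   .  79  78  80  80  80  80  79  79  78  60  19  48  49  49  42  10  61  62  60  80  
[... 1473 characters left out ...]
80  80  80  79   .   .
   .   .   .  79  80  79  80  62  62  62  59  63  61  62  62  79  80  80  80  79  80  79  80  79  78   .   .   .
   .   .   .   .  80  79  79  62  62  61  62  63  62  61  61  78  79  80  79  81  80  80  78  80   .   .   .   .
   .   .   .   .   .  80  62  63  61  61  62  61  60  62  71  79  80  80  78  80  79  79  79   .   .   .   .   .
   .   .   .   .   .   .   .   .  62  62  62  62  61  61  79  78  79  80  80  79  80  80   .   .   .   .   .   .
   .   .   .   .   .   .   .   .   .   .  61  61  63  62  79  79  80  80  79  79   .   .   .   .   .   .   .   .
   .   .   .   .   .   .   .   .   .   .   .   .   .  72  80  82  80  79   .   .   .   .   .   .   .   .   .   .
```

```bash
python3 - <<'E'
from h import *
p=dict(np.load("w1.npz"));X=cloud(p)
c=np.array([.5018,.003]);r=np.hypot(X[...,0]-c[0],X[...,1]-c[1])
m=(r<.0175)&(r>.009)
face=X[m&(X[...,2]>.077)][:,:2]-c
# best slot angle: maximise gap separation
best=max(((lambda d:(d[d>0].min()-d[d<=0].max()if 1 else 0,a,(d[d>0].min()+d[d<=0].max())/2))(face@np.array([-np.sin(a),np.cos(a)])) for a in np.radians(np.arange(-90,90,.5))),key=lambda t:t[0])
print(best[0],np.degrees(best[1]),best[2])
for cx,cy,z0,z1,rr in ((.4555,.282,.05,.066,.04),(.4555,.282,.014,.026,.075),(.4845,-.274,.14,.165,.04)):
    P=X[(np.hypot(X[...,0]-cx,X[...,1]-cy)<rr)&(X[...,2]>z0)&(X[...,2]<z1)]
    if len(P)>3:
        e=cv2.minAreaRect(P[:,:2].astype(np.float32));print(len(P),e,cv2.minEnclosingCircle(P[:,:2].astype(np.float32)))
E
```

```text
0.010250529063382472 -18.5 -0.00011682746608207388
514 ((0.4575960040092468, 0.2786617875099182), (0.04085340350866318, 0.04136819392442703), 35.3480339050293) ((0.45758888125419617, 0.2785005569458008), 0.021261010318994522)
3410 ((0.4574638903141022, 0.27856388688087463), (0.11128532886505127, 0.1110140010714531), 18.17029571533203) ((0.457590788602829, 0.2790437936782837), 0.056733157485723495)
```

```bash
python3 -m creep '[{"slide":[-0.0546,-0.0046,0],"turn":0,"hand":0.088},{"slide":[-0.0546,-0.0046,0],"turn":0,"hand":0.088},{"slide":[-0.0546,-0.0046,0],"turn":0,"hand":0.088},{"slide":[-0.0546,-0.0046,0],"turn":0,"hand":0.088},{"slide":[-0.0546,-0.0046,0],"turn":0,"hand":0.088}]'
python3 -m creep '[{"slide":[0,0,0.05],"turn":0,"hand":0.088},{"slide":[0,0,0.05],"turn":0,"hand":0.088},{"slide":[0,0,0.05],"turn":0,"hand":0.088},{"slide":[0,0,0.02],"turn":0,"hand":0.088},{"slide":[0,0,0],"turn":0,"hand":0.088}]'
python3 - <<'E'
from h import *
s=get_state();print(np.round(s["tool_pos"],4),s["clock"])
p=snapshot("wrist");save(p,"w2.png")
X=cloud(p)
for z0,z1,rr in ((.05,.066,.035),(.014,.026,.075)):
    P=X[(np.hypot(X[...,0]-.4565,X[...,1]-.28)<rr)&(X[...,2]>z0)&(X[...,2]<z1)]
    print(len(P),cv2.minEnclosingCircle(P[:,:2].astype(np.float32)),P[:,2].mean())
E
```

```text
clock: 3.9
tool_pos: [0.4578, 0.2775, 0.3067]
eef_rot: [-0.706, 0.709, -0.001, -0.0]
contact_force: [0.8, -0.8, 0.4]
opening: 0.996
clock: 4.53
tool_pos: [0.4567, 0.2755, 0.1353]
eef_rot: [-0.706, 0.708, -0.0, -0.002]
contact_force: [0.2, -0.0, 0.5]
opening: 1.0
[0.4567 0.2755 0.1353] 4.525
1105 ((0.45787903666496277, 0.2795381546020508), 0.021149609237909317) 0.056362318029624894
8218 ((0.45767122507095337, 0.27976834774017334), 0.05668284744024277) 0.019470030113550394
```

View pics/w2.png

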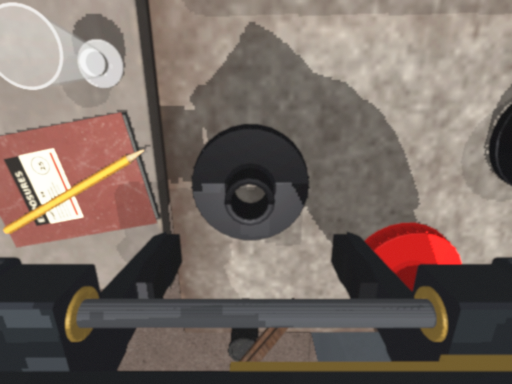

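The lid neck appears at pixel (250,200), just off the jaw centre, and the measure and the book are well clear. I descend and grip.

```bash
python3 -m creep '[{"slide":[-0.004,-0.001,0.04],"turn":0,"hand":0.088},{"slide":[0,0,0.04],"turn":0,"hand":0.088},{"slide":[0,0,0.022],"turn":0,"hand":0.088},{"slide":[0,0,0],"turn":0,"hand":0.088},{"slide":[0,0,0],"turn":0,"hand":0.03}]' 25
python3 -m creep '[{"slide":[0,0,0],"turn":0,"hand":0.03},{"slide":[0,0,0],"turn":0,"hand":0.03},{"slide":[0,0,0],"turn":0,"hand":0.03},{"slide":[0,0,0],"turn":0,"hand":0.03},{"slide":[0,0,0],"turn":0,"hand":0.03}]'
```

```text
clock: 5.2
tool_pos: [0.4589, 0.282, 0.0363]
eef_rot: [-0.707, 0.708, -0.0, 0.001]
contact_force: [0.3, -0.3, -0.5]
opening: 0.909
clock: 5.82
tool_pos: [0.4577, 0.2816, 0.0349]
eef_rot: [-0.707, 0.708, -0.0, -0.0]
contact_force: [-0.5, -0.3, 2.5]
opening: 0.463
```

```bash
python3 -m creep '[{"slide":[0,0,-0.02],"turn":0,"hand":0.03},{"slide":[0,0,-0.04],"turn":0,"hand":0.03},{"slide":[0,0,-0.05],"turn":0,"hand":0.03},{"slide":[0,0,-0.05],"turn":0,"hand":0.03},{"slide":[0.02,0,0],"turn":0,"hand":0.03}]'
python3 -m creep '[{"slide":[0.05,-0.009,0],"turn":0,"hand":0.03},{"slide":[0.05,-0.009,0],"turn":0,"hand":0.03},{"slide":[0.05,-0.009,0],"turn":0,"hand":0.03},{"slide":[0.05,-0.009,0],"turn":0,"hand":0.03},{"slide":[0.035,-0.005,0],"turn":0,"hand":0.03}]'
python3 - <<'E'
from h import *
s=get_state();print(np.round(s["tool_pos"],4),s["clock"],s["contact_force"].round(1))
p=snapshot("wrist");save(p,"w3.png")
X=cloud(p);t=s["tool_pos"]
print(np.median(X[...,2][(np.hypot(X[...,0]-t[0],X[...,1]-t[1])<.075)]))
for z0,z1,rr in ((.196,.22,.035),(.16,.18,.075)):
    P=X[(np.hypot(X[...,0]-t[0],X[...,1]-t[1])<rr)&(X[...,2]>z0)&(X[...,2]<z1)]
    if len(P): print(len(P),cv2.minEnclosingCircle(P[:,:2].astype(np.float32)),P[:,2].mean(),np.linalg.lstsq(np.c_[P[:,:2],np.ones(len(P))],P[:,2],rcond=None)[0])
E
```

```text
clock: 6.45
tool_pos: [0.4594, 0.2643, 0.1979]
eef_rot: [0.708, -0.707, 0.0, -0.005]
contact_force: [-0.3, 0.1, -1.2]
opening: 0.463
clock: 7.08
tool_pos: [0.497, 0.0227, 0.1932]
eef_rot: [-0.706, 0.709, 0.001, -0.002]
contact_force: [0.8, 0.7, -1.1]
opening: 0.466
[0.497  0.0227 0.1932] 7.075 [ 0.8  0.7 -1.1]
0.26231473940598243
6050 ((0.506350576877594, 0.022574197500944138), 0.033783137798309326) 0.20948203139015908 [ 0.06061581 -0.00194541  0.17906846]
13210 ((0.4980136752128601, 0.021137509495019913), 0.056540343910455704) 0.17683093783842088 [-5.90697199e-02 -6.70468829e-05  2.07758775e-01]
```

View pics/w3.png

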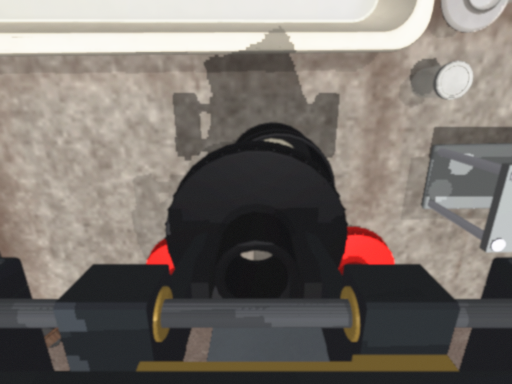

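```bash
python3 -m creep '[{"slide":[0.009,-0.002,0],"turn":0,"hand":0.03},{"slide":[0.009,-0.002,0],"turn":0,"hand":0.03},{"slide":[0,0,0.02],"turn":0,"hand":0.03},{"slide":[0,0,0.005],"turn":0,"hand":0.03},{"slide":[0,0,0],"turn":0,"hand":0.03}]'
python3 - <<'E'
from h import *
s=get_state();print(np.round(s["tool_pos"],4),s["eef_rot"].round(4),s["clock"],s["contact_force"].round(1))
p=snapshot("wrist");save(p,"w4.png");p2=snapshot("scene");crop(p2,"s4.png",190,100,160,120,5)
for nm,pic in(("w",p),("s",p2)):
  X=cloud(pic)
  c=np.array([.5017,.003])
  r=np.hypot(X[...,0]-c[0],X[...,1]-c[1])
  P=X[(r<.054)&(r>.024)&(X[...,2]>.135)&(X[...,2]<.175)]
  A=np.c_[P[:,:2]-c,np.ones(len(P))];
  k=np.ones(len(P),bool)
  for i in range(5):
    x=np.linalg.lstsq(A[k],P[k,2],rcond=None)[0];k=abs(A@x-P[:,2])<.003
  print(nm,len(P),k.sum(),"plate",x.round(4))
  Q=X[(r<.075)&(abs(x[2]+(X[...,0]-c[0])*x[0]+(X[...,1]-c[1])*x[1]-X[...,2])<.0025)]
  print(cv2.minEnclosingCircle(Q[:,:2].astype(np.float32)))
  P=X[(X[...,2]>.09)&(X[...,2]<.108)&(r<.06)];print("rim",len(P),P.mean(0) if len(P) else"")
E
```

```text
clock: 7.75
tool_pos: [0.5021, 0.0092, 0.1695]
eef_rot: [0.707, -0.707, -0.0, 0.0]
contact_force: [-0.2, -0.4, -0.2]
opening: 0.464
[0.5021 0.0092 0.1695] [ 7.072e-01 -7.070e-01 -4.000e-04  3.000e-04] 7.75 [-0.2 -0.4 -0.2]
w 11105 10250 plate [-0.0023  0.0032  0.1541]
((0.5025226473808289, 0.007670465856790543), 0.05603110417723656)
rim 165 [0.45576969 0.00834895 0.09494544]
s 445 351 plate [ 0.0137 -0.001   0.1567]
((0.5005494356155396, 0.011310001835227013), 0.05617048591375351)
rim 153 [0.47154049 0.02220293 0.09710621]
```

View pics/s4.png

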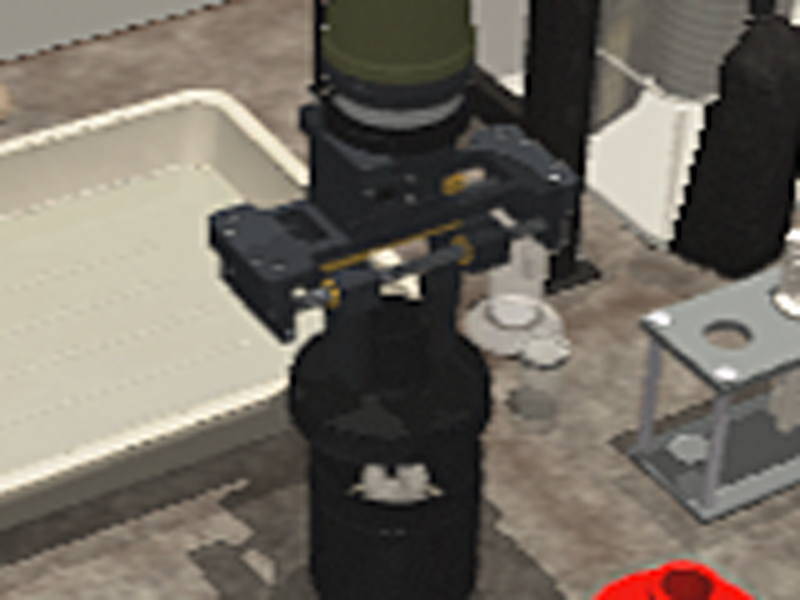

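View pics/w4.png

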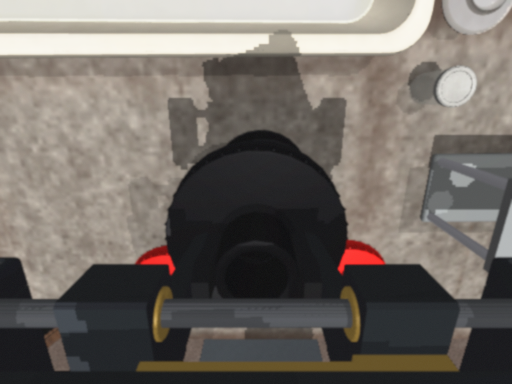

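The lid is level and about 5 mm too far to +y, with the tank rim showing slightly right of it at (265,150). I correct that, lower it, and check again before the skirt meets the rim.

```bash
python3 -m creep '[{"slide":[0.005,0,0],"turn":0,"hand":0.03},{"slide":[0,0,0.02],"turn":0,"hand":0.03},{"slide":[0,0,0.006],"turn":0,"hand":0.03},{"slide":[0,0,0],"turn":0,"hand":0.03},{"slide":[0,0,0],"turn":0,"hand":0.03}]'
cat > lidchk.py <<'E'
from h import *
import sys
z=float(sys.argv[1])
s=get_state();print(np.round(s["tool_pos"],4),s["clock"],s["contact_force"].round(1))
p=snapshot("wrist");p2=snapshot("scene");p3=snapshot("top")
for nm,pic in(("w",p),("s",p2),("t",p3)):
  X=cloud(pic)
  c=np.array([.5017,.004])
  r=np.hypot(X[...,0]-c[0],X[...,1]-c[1])
  P=X[(r<.054)&(r>.024)&(abs(X[...,2]-z)<.015)]
  if len(P)<20: continue
  A=np.c_[P[:,:2]-c,np.ones(len(P))];
  k=np.ones(len(P),bool)
  for i in range(5):
    x=np.linalg.lstsq(A[k],P[k,2],rcond=None)[0];k=abs(A@x-P[:,2])<.003
  Q=X[(r<.075)&(abs(x[2]+(X[...,0]-c[0])*x[0]+(X[...,1]-c[1])*x[1]-X[...,2])<.0025)]
  print(nm,len(P),k.sum(),"plate",x.round(4),[np.round(i,4) for i in cv2.minEnclosingCircle(Q[:,:2].astype(np.float32))])
  N=X[(r<.026)&(abs(X[...,2]-z-.038)<.005)]
  if len(N)>5: print("   neck",len(N),[np.round(i,4) for i in cv2.minEnclosingCircle(N[:,:2].astype(np.float32))])
E
python3 lidchk.py 0.128
```

```text
clock: 8.48
tool_pos: [0.5027, 0.0036, 0.1442]
eef_rot: [-0.707, 0.707, -0.0, 0.0]
contact_force: [-0.2, -0.4, -1.1]
opening: 0.464
[0.5027 0.0036 0.1442] 8.475 [-0.2 -0.4 -1.1]
w 10923 10679 plate [0.0012 0.0007 0.1288] [array([0.5045, 0.0021]), np.float64(0.056)]
   neck 2773 [array([0.5032, 0.004 ]), np.float64(0.0255)]
s 487 389 plate [0.0021 0.0033 0.1306] [array([0.4999, 0.0058]), np.float64(0.0563)]
   neck 91 [array([0.4977, 0.0041]), np.float64(0.0244)]
t 140 114 plate [-0.0145  0.0219  0.1281] [array([0.4833, 0.0285]), np.float64(0.0463)]
```

```bash
python3 -m creep '[{"slide":[0,0,0.005],"turn":0,"hand":0.03},{"slide":[0,0,0.004],"turn":0,"hand":0.03},{"slide":[0,0,0.004],"turn":0,"hand":0.03},{"slide":[0,0,0.003],"turn":0,"hand":0.03},{"slide":[0,0,0],"turn":0,"hand":0.03}]'
```

```text
clock: 9.25
tool_pos: [0.5022, 0.0036, 0.1274]
eef_rot: [-0.707, 0.707, 0.0, -0.0]
contact_force: [-0.7, -0.2, -1.3]
opening: 0.462
```

```bash
python3 -m creep '[{"slide":[0,0,0.003],"turn":0,"hand":0.03},{"slide":[0,0,0.003],"turn":0,"hand":0.03},{"slide":[0,0,0.001],"turn":0,"hand":0.03},{"slide":[0,0,0.001],"turn":0,"hand":0.03},{"slide":[0,0,0],"turn":0,"hand":0.03}]'; python3 lidchk.py 0.105
```

```text
clock: 9.88
tool_pos: [0.5023, 0.0036, 0.1197]
eef_rot: [-0.707, 0.707, -0.0, -0.0]
contact_force: [-0.6, -0.2, -1.6]
opening: 0.466
[0.5023 0.0036 0.1197] 9.875 [-0.6 -0.2 -1.6]
w 11029 10732 plate [-1.000e-04  9.000e-04  1.042e-01] [array([0.5029, 0.0024]), np.float64(0.0561)]
   neck 2499 [array([0.5029, 0.004 ]), np.float64(0.0257)]
s 459 386 plate [ 0.0069 -0.0019  0.1063] [array([0.5001, 0.0052]), np.float64(0.0571)]
   neck 79 [array([0.4988, 0.0036]), np.float64(0.0248)]
t 100 67 plate [ 0.0212 -0.0142  0.1058] [array([0.4834, 0.034 ]), np.float64(0.0409)]
```

```bash
python3 -m creep '[{"slide":[0,0,0.001],"turn":0,"hand":0.03},{"slide":[0,0,0.0005],"turn":0,"hand":0.03},{"slide":[0,0,0],"turn":0,"hand":0.03}]'; python3 -c "
from h import *
s=get_state();print(s['contact_force'],s['tool_pos'])"
```

```text
clock: 10.4
tool_pos: [0.5024, 0.0036, 0.1188]
eef_rot: [-0.707, 0.707, -0.0, 0.0]
contact_force: [-1.0, -0.1, 5.2]
opening: 0.465
[-1.02025565 -0.05987373  5.2175726 ] [0.50244589 0.00356642 0.1188098 ]
```

Contact is about 5 N up, so the lid is seated on the rim. I release it and retreat straight up.

```bash
python3 -m creep '[{"slide":[0,0,0],"turn":0,"hand":0.065},{"slide":[0,0,0],"turn":0,"hand":0.07},{"slide":[0,0,0],"turn":0,"hand":0.07},{"slide":[0,0,-0.04],"turn":0,"hand":0.07},{"slide":[0,0,-0.06],"turn":0,"hand":0.088}]'
python3 -m creep '[{"slide":[0,0.03,-0.05],"turn":0,"hand":0.088},{"slide":[0,0.035,0],"turn":0,"hand":0.088},{"slide":[0,0,0],"turn":0,"hand":0.088}]'; python3 - <<'E'
from h import *
s=get_state();print(s["tool_pos"].round(4))
p=snapshot("wrist");save(p,"w5.png")
for nm,pic in (("wrist",p),("scene",snapshot("scene"))):
    X=cloud(pic)
    def fit(c,r0,r1,z0,z1):
        r=np.hypot(X[...,0]-c[0],X[...,1]-c[1]);P=X[(r<r1)&(r>=r0)&(X[...,2]>z0)&(X[...,2]<z1)]
        A=np.c_[P[:,:2]-c,np.ones(len(P))];x=np.linalg.lstsq(A,P[:,2],rcond=None)[0]
        return len(P),np.round(x,4),[np.round(i,4) for i in cv2.minEnclosingCircle(P[:,:2].astype(np.float32))]
    c=np.array([.5017,.004])
    print(nm,"plate",fit(c,.025,.07,.1,.108)); print(nm,"neck",fit(c,0,.03,.138,.146))
E
```

```text
clock: 11.02
tool_pos: [0.5011, 0.0035, 0.218]
eef_rot: [-0.707, 0.707, 0.001, -0.002]
contact_force: [2.1, -0.2, -0.4]
opening: 0.883
clock: 11.4
tool_pos: [0.4348, 0.0032, 0.2687]
eef_rot: [-0.707, 0.707, 0.0, -0.001]
contact_force: [0.2, 0.2, 1.1]
opening: 0.999
[0.4348 0.0032 0.2687]
wrist plate (7420, array([0.0003, 0.0005, 0.1034]), [array([0.5024, 0.0023]), np.float64(0.0565)])
wrist neck (828, array([-0.0027, -0.0018,  0.1411]), [array([0.5024, 0.0024]), np.float64(0.0209)])
scene plate (537, array([ 0.0077, -0.0058,  0.105 ]), [array([0.5018, 0.0064]), np.float64(0.0569)])
scene neck (85, array([0.0137, 0.0125, 0.1421]), [array([0.5012, 0.0051]), np.float64(0.0216)])
```

View pics/w5.png

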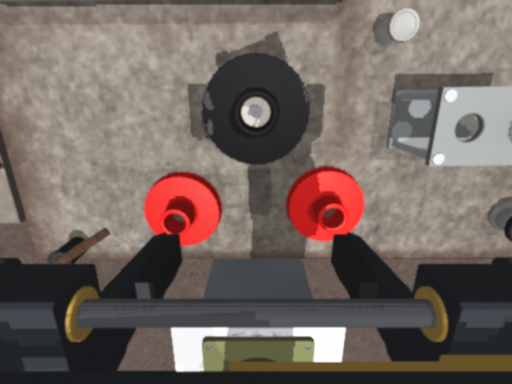

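The lid lies level on the tank, with its plate at 0.1034 m and its axis within about 1 mm of the tank's; the hub shows through the neck at (256,112). Next, over to the stand.

```bash
python3 -m creep '[{"slide":[0.055,0,0],"turn":0,"hand":0.088},{"slide":[0.055,0,0],"turn":0,"hand":0.088},{"slide":[0.055,0,0],"turn":0,"hand":0.088},{"slide":[0.055,0,0],"turn":0,"hand":0.088},{"slide":[0.055,0,0],"turn":0,"hand":0.088}]'
python3 -m creep '[{"slide":[0,0,0],"turn":0,"hand":0.088},{"slide":[0,0,0],"turn":0,"hand":0.088}]'
python3 - <<'E'
from h import *
s=get_state();print(s["tool_pos"].round(4),s["eef_rot"].round(4))
p=snapshot("wrist");save(p,"w6.png")
for t in ["rod_handle"]:
    for r in pinpoint(t,p)[:2]: print(t,np.round(r["uv"],1),round(r["conf"],2),atz(p,r["uv"],.137).round(4))
X=cloud(p)
for z0,z1 in ((.15,.162),(.13,.16),(.109,.118),(.1,.109)):
    P=X[(np.hypot(X[...,0]-.4845,X[...,1]+.274)<(.035 if z0>.104 else .1))&(X[...,2]>z0)&(X[...,2]<z1)]
    print(z0,len(P),P.mean(0).round(4),[np.round(i,4) for i in cv2.minAreaRect(P[:,:2].astype(np.float32))],[np.round(i,4) for i in cv2.minEnclosingCircle(P[:,:2].astype(np.float32))],P[:,2].max())
E
```

```text
clock: 12.12
tool_pos: [0.4379, -0.2737, 0.2676]
eef_rot: [-0.707, 0.708, -0.0, 0.0]
contact_force: [1.7, 0.6, 0.2]
opening: 0.995
clock: 12.38
tool_pos: [0.4376, -0.2709, 0.2675]
eef_rot: [-0.707, 0.707, 0.001, 0.0]
contact_force: [1.3, 0.8, -0.2]
opening: 0.996
[ 0.4376 -0.2709  0.2675] [-7.068e-01  7.074e-01  6.000e-04  4.000e-04]
rod_handle [257.8 133.7] 0.68 [ 0.4877 -0.2733  0.137 ]
rod_handle [239.3 124.4] 0.49 [ 0.4962 -0.2562  0.137 ]
0.15 531 [ 0.4873 -0.2786  0.1545] [array([ 0.4867, -0.2787]), array([0.0355, 0.012 ]), np.float64(24.7498)] [array([ 0.4868, -0.2788]), np.float64(0.018)] 0.15697475235474884
0.13 581 [ 0.4877 -0.2786  0.1537] [array([ 0.4868, -0.2788]), array([0.0357, 0.0134]), np.float64(24.291)] [array([ 0.4866, -0.2784]), np.float64(0.018)] 0.15697475235474884
0.109 596 [ 0.4883 -0.2789  0.1124] [array([ 0.4807, -0.2771]), array([0.0594, 0.0642]), np.float64(63.2074)] [array([ 0.4839, -0.2741]), np.float64(0.0345)] 0.11790254135724777
0.1 7735 [ 0.4893 -0.247   0.1074] [array([ 0.487 , -0.2491]), array([0.0802, 0.1305]), np.float64(0.6592)] [array([ 0.487 , -0.2495]), np.float64(0.0758)] 0.10899731881256593
```

View pics/w6.png

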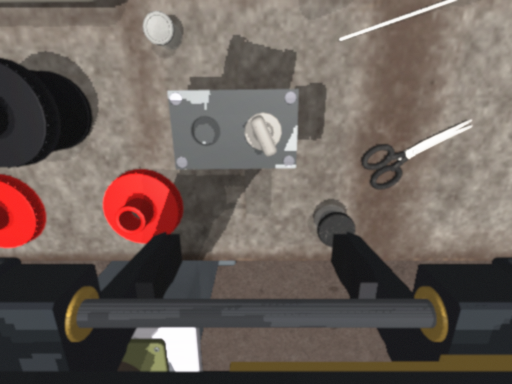

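The wing is clear at (263,133), measuring 35.5 × 12.0 mm at 24.7°, which matches the stated size. I move over it and turn the jaws across it.

```bash
python3 -m creep '[{"slide":[0.0065,-0.0485,0],"turn":0,"hand":0.088},{"slide":[0,0,0.02],"turn":-8.2,"hand":0.088},{"slide":[0,0,0.02],"turn":-8.2,"hand":0.088},{"slide":[0,0,0.02],"turn":-8.2,"hand":0.088},{"slide":[0,0,0],"turn":0,"hand":0.088}]'
python3 -m creep '[{"slide":[0,0,0],"turn":0,"hand":0.088}]'
python3 - <<'E'
from h import *
s=get_state();print(s["tool_pos"].round(4),s["eef_rot"].round(4))
from scipy.spatial.transform import Rotation as R
M=R.from_quat(s["eef_rot"]).as_matrix();print(M.round(3), np.degrees(np.arctan2(M[1,0],M[0,0])))
p=snapshot("wrist");save(p,"w7.png")
X=cloud(p)
for z0,z1 in ((.15,.162),):
    P=X[(np.hypot(X[...,0]-.4865,X[...,1]+.278)<.035)&(X[...,2]>z0)&(X[...,2]<z1)]
    if len(P): print(z0,len(P),P.mean(0).round(4),[np.round(i,4) for i in cv2.minAreaRect(P[:,:2].astype(np.float32))],P[:,2].max())
E
```

```text
clock: 13.1
tool_pos: [0.485, -0.2761, 0.2071]
eef_rot: [0.842, -0.54, -0.002, -0.0]
contact_force: [-0.5, -1.0, 0.6]
opening: 0.996
clock: 13.22
tool_pos: [0.4863, -0.2773, 0.209]
eef_rot: [0.841, -0.541, 0.001, -0.0]
contact_force: [-0.5, 0.0, -0.5]
opening: 1.0
[ 0.4863 -0.2773  0.209 ] [ 8.410e-01 -5.411e-01  5.000e-04 -2.000e-04]
[[ 0.414 -0.91   0.001]
 [-0.91  -0.414 -0.   ]
 [ 0.001 -0.001 -1.   ]] -65.51542606226182
0.15 689 [ 0.4885 -0.2782  0.1545] [array([ 0.4877, -0.2787]), array([0.0348, 0.0114]), np.float64(24.2109)] 0.15732331808492994
```

View pics/w7.png

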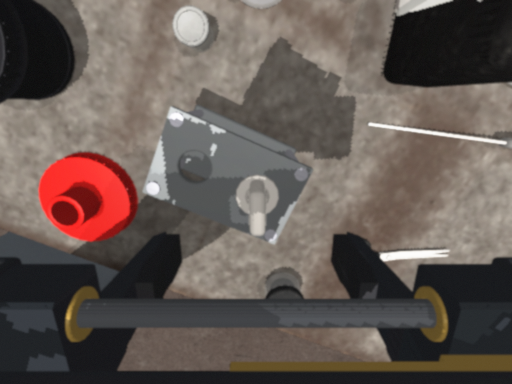

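```bash
python3 -m creep '[{"slide":[0,0,0.04],"turn":0,"hand":0.088},{"slide":[0,0,0.03],"turn":0,"hand":0.088},{"slide":[0,0,0.012],"turn":0,"hand":0.088},{"slide":[0,0,0],"turn":0,"hand":0.088},{"slide":[0,0,0],"turn":0,"hand":0.0}]' 45
python3 -m creep '[{"slide":[0,0,0],"turn":0,"hand":0.0},{"slide":[0,0,0],"turn":0,"hand":0.0},{"slide":[0,0,0],"turn":0,"hand":0.0},{"slide":[0,0,0],"turn":0,"hand":0.0},{"slide":[0,0,0],"turn":0,"hand":0.0}]'
python3 -m creep '[{"slide":[0,0,0],"turn":0,"hand":0.0},{"slide":[0,0,0],"turn":0,"hand":0.0}]'
```

```text
clock: 13.9
tool_pos: [0.4865, -0.2782, 0.1275]
eef_rot: [0.841, -0.541, 0.001, -0.0]
contact_force: [-0.7, -0.7, -0.1]
opening: 0.905
clock: 14.52
tool_pos: [0.4855, -0.2779, 0.1262]
eef_rot: [0.841, -0.541, -0.0, 0.0]
contact_force: [0.5, 1.1, 0.6]
opening: 0.339
clock: 14.78
tool_pos: [0.4856, -0.278, 0.1262]
eef_rot: [0.841, -0.541, 0.0, 0.0]
contact_force: [0.1, -0.7, 0.4]
opening: 0.13
```

```bash
python3 -m creep '[{"slide":[0,0,-0.02],"turn":0,"hand":0.0},{"slide":[0,0,-0.035],"turn":0,"hand":0.0},{"slide":[0,0,-0.035],"turn":0,"hand":0.0},{"slide":[0,0,-0.035],"turn":0,"hand":0.0},{"slide":[0,0,-0.035],"turn":0,"hand":0.0}]'
python3 - <<'E'
from h import *
s=get_state();print(s["tool_pos"].round(4),s["contact_force"].round(1),s["opening"])
p=snapshot("scene");crop(p,"s8.png",260,60,160,160,4)
E
```

```text
clock: 15.4
tool_pos: [0.4852, -0.2778, 0.2872]
eef_rot: [0.841, -0.541, -0.0, 0.0]
contact_force: [0.5, -1.1, -1.0]
opening: 0.132
[ 0.4852 -0.2778  0.2872] [ 0.5 -1.1 -1. ] 0.13180000482721205
```

View pics/s8.png

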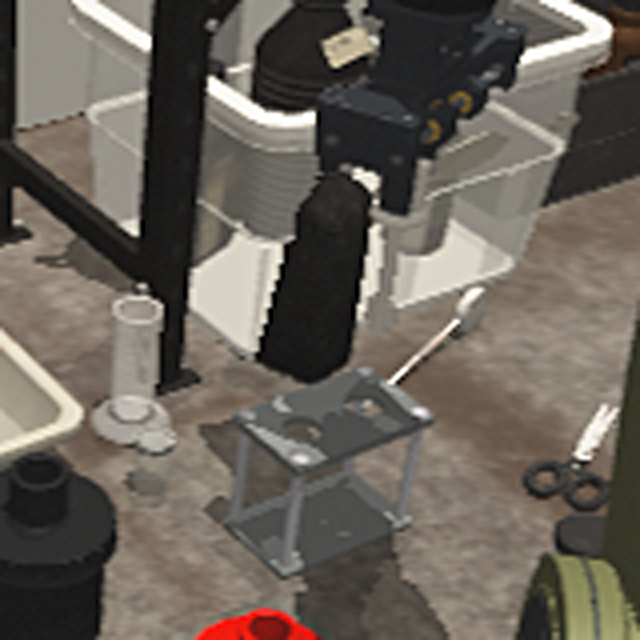

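The rod is out of the stand, showing as the white line at (375,310), and the stand is undisturbed. I turn it toward the slot's angle and move over the neck.

```bash
python3 -m creep '[{"slide":[0,0,0],"turn":8.6,"hand":0.0},{"slide":[0,0,0],"turn":8.6,"hand":0.0},{"slide":[0,0,0],"turn":8.6,"hand":0.0},{"slide":[0,0,0],"turn":8.6,"hand":0.0},{"slide":[0,0,0],"turn":8.6,"hand":0.0}]'
python3 -m creep '[{"slide":[-0.0545,0.0146,0],"turn":0,"hand":0.0},{"slide":[-0.0545,0.0146,0],"turn":0,"hand":0.0},{"slide":[-0.0545,0.0146,0],"turn":0,"hand":0.0},{"slide":[-0.0545,0.0146,0],"turn":0,"hand":0.0},{"slide":[-0.0545,0.0146,0],"turn":0,"hand":0.0}]'
python3 -m creep '[{"slide":[0,0,0],"turn":0,"hand":0.0},{"slide":[0,0,0],"turn":0,"hand":0.0},{"slide":[0,0,0],"turn":0,"hand":0.0}]'
cat > rod.py <<'E'
from h import *
import sys
from scipy.spatial.transform import Rotation as R
s=get_state();t=s["tool_pos"];M=R.from_quat(s["eef_rot"]).as_matrix()
print(t.round(4),s["clock"],s["contact_force"].round(1),"yaw",np.degrees(np.arctan2(M[1,0],M[0,0])).round(2))
n=sys.argv[1]
p=snapshot("wrist");save(p,n+"w.png")
q=snapshot("scene");u,v=proj(q,t-[0,0,.07]);crop(q,n+"s.png",max(0,int(u)-60),max(0,int(v)-60),120,120,5)
for nm,pic in (("w",p),("s",q)):
    X=cloud(pic);r=np.hypot(X[...,0]-t[0],X[...,1]-t[1])
    zt=t[2]-.116
    for a,b,l in ((0,.010,"pilot"),(.011,.029,"key"),(.032,.095,"shaft")):
        P=X[(r<.025)&(X[...,2]>max(zt+a,.145))&(X[...,2]<zt+b)]
        if len(P)>5: print(nm,l,len(P),P.mean(0).round(4),P.min(0).round(4),P.max(0).round(4))
    r=np.hypot(X[...,0]-.502,X[...,1]-.003)
    P=X[(r<.03)&(abs(X[...,2]-.142)<.003)]
    if len(P)>5: print(nm,"neck",len(P),[np.round(i,4) for i in cv2.minEnclosingCircle(P[:,:2].astype(np.float32))])
    for tt in ("rod_tip","lid_neck"):
        for k in pinpoint(tt,pic)[:1]: print(nm,tt,np.round(k["uv"],1),round(k["conf"],2), atz(pic,k["uv"],zt if tt=="rod_tip" else .124).round(4))
E
python3 rod.py r1
```

```text
clock: 16.08
tool_pos: [0.4853, -0.2778, 0.2859]
eef_rot: [-0.583, 0.813, 0.0, -0.0]
contact_force: [-0.2, 1.0, 0.1]
opening: 0.131
clock: 16.7
tool_pos: [0.5024, 0.0055, 0.2861]
eef_rot: [-0.585, 0.811, -0.0, -0.0]
contact_force: [-0.4, 0.2, -1.5]
opening: 0.13
clock: 17.08
tool_pos: [0.5024, 0.0018, 0.286]
eef_rot: [-0.583, 0.812, -0.0, -0.001]
contact_force: [1.0, -0.1, -1.2]
opening: 0.136
[0.5024 0.0018 0.286 ] 17.075 [ 1.  -0.1 -1.2] yaw -108.63
w pilot 11 [ 0.5057 -0.0016  0.1773] [ 0.5013 -0.006   0.1747] [0.5087 0.0054 0.1794]
w key 98 [ 0.5107 -0.0026  0.1924] [ 0.502  -0.0065  0.1815] [0.5154 0.0052 0.199 ]
w shaft 214 [ 0.5078 -0.0016  0.2192] [ 0.5012 -0.0061  0.202 ] [0.5096 0.0056 0.236 ]
w neck 504 [array([0.5027, 0.0023]), np.float64(0.0208)]
w rod_tip [255.5 187.1] 0.83 [5.048e-01 3.000e-04 1.700e-01]
w lid_neck [348.9 226.1] 0.86 [ 0.4111 -0.0827  0.124 ]
s pilot 7 [0.5018 0.0044 0.1757] [ 0.5004 -0.0006  0.1714] [0.5033 0.0077 0.1792]
s key 20 [0.4977 0.0063 0.1899] [0.4922 0.0041 0.1828] [0.5065 0.0086 0.1987]
s shaft 92 [0.5006 0.0041 0.2324] [ 0.4903 -0.004   0.2021] [0.508  0.0098 0.2607]
s neck 75 [array([0.5031, 0.0049]), np.float64(0.0227)]
s rod_tip [271.5 168.2] 0.83 [ 0.5044 -0.0048  0.17  ]
s lid_neck [327.7 219.2] 0.78 [ 0.3021 -0.0484  0.124 ]
```

```bash
ls pics
```

```text
r1s.png
r1w.png
s4.png
s8.png
scc.png
scene0.png
top0.png
topc.png
w1.png
w1c.png
w2.png
w3.png
w4.png
w5.png
w6.png
w7.png
```

View pics/r1w.png

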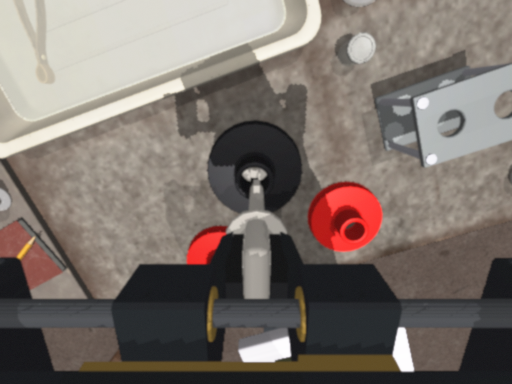

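View pics/r1s.png

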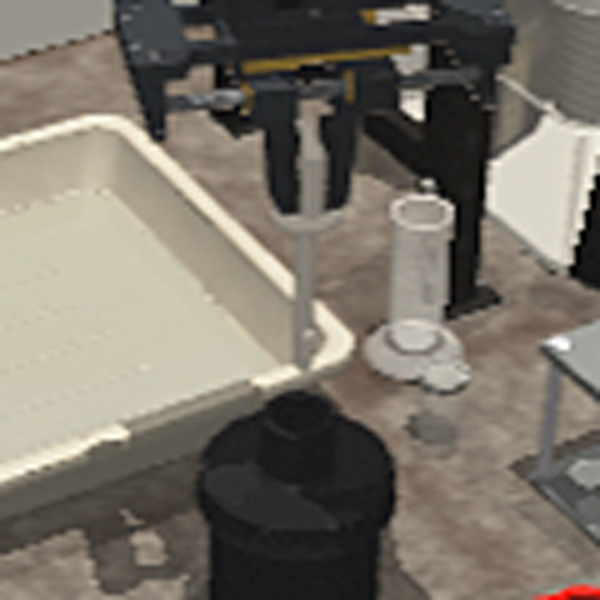

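The rod hangs roughly over the neck: the tip is at (256,187) in the wrist view, with the neck bore at (256,175). I fit the shaft as a 12 mm cylinder to get its offset and tilt.

```bash
cat > cyl.py <<'E'
from h import *
from scipy.optimize import least_squares
from scipy.spatial.transform import Rotation as R
s=get_state();t=s["tool_pos"];M=R.from_quat(s["eef_rot"]).as_matrix();zt=t[2]-.116
print(t.round(4),s["contact_force"].round(1),"yaw",np.degrees(np.arctan2(M[1,0],M[0,0])).round(2))
for nm in ("wrist","scene"):
    pic=snapshot(nm);X=cloud(pic);r=np.hypot(X[...,0]-t[0],X[...,1]-t[1])
    P=X[(r<.014)&(X[...,2]>max(zt+.032,.148))&(X[...,2]<zt+.094)]
    if len(P)<15: print(nm,"few",len(P)); continue
    zc=zt+.06
    f=lambda x:np.hypot(P[:,0]-x[0]-x[2]*(P[:,2]-zc),P[:,1]-x[1]-x[3]*(P[:,2]-zc))-.006
    o=least_squares(f,[t[0],t[1],0,0],loss="soft_l1",f_scale=.001)
    x=o.x;print(nm,len(P),"axis mid",x[:2].round(4),"tilt",x[2:].round(4),"tip",(x[:2]-.06*x[2:]).round(4),"rms",np.sqrt(np.median(o.fun**2)).round(4))
    r=np.hypot(X[...,0]-.502,X[...,1]-.003)
    P=X[(r<.03)&(abs(X[...,2]-.142)<.003)]
    if len(P)>5: print(nm,"neck",len(P),[np.round(i,4) for i in cv2.minEnclosingCircle(P[:,:2].astype(np.float32))])
E
python3 cyl.py
```

```text
[0.5026 0.0031 0.2862] [-0.   0.3  0.1] yaw -108.52
wrist 212 axis mid [0.5035 0.0013] tilt [0.0024 0.0018] tip [0.5033 0.0012] rms 0.0001
wrist neck 504 [array([0.5025, 0.0022]), np.float64(0.0208)]
scene 79 axis mid [0.5039 0.0032] tilt [0.0155 0.0298] tip [0.503  0.0014] rms 0.001
scene neck 68 [array([0.5025, 0.0037]), np.float64(0.0219)]
```

The rod is upright within 0.003 rad, and its tip is 1.3 mm from the neck axis. I correct that and lower it into the neck, watching the force.

```bash
python3 -m creep '[{"slide":[-0.001,0.0015,0.01],"turn":0,"hand":0.0},{"slide":[0,0,0.01],"turn":0,"hand":0.0},{"slide":[0,0,0.01],"turn":0,"hand":0.0},{"slide":[0,0,0.01],"turn":0,"hand":0.0},{"slide":[0,0,0],"turn":0,"hand":0.0}]'
python3 -m creep '[{"slide":[0,0,0.01],"turn":0,"hand":0.0},{"slide":[0,0,0.01],"turn":0,"hand":0.0},{"slide":[0,0,0.01],"turn":0,"hand":0.0},{"slide":[0,0,0],"turn":0,"hand":0.0}]'
```

```text
clock: 18.1
tool_pos: [0.5009, 0.005, 0.2452]
eef_rot: [-0.585, 0.811, 0.0, -0.001]
contact_force: [-0.0, -0.2, -0.3]
opening: 0.129
clock: 18.6
tool_pos: [0.5009, 0.005, 0.2153]
eef_rot: [-0.585, 0.811, 0.0, -0.001]
contact_force: [0.7, 1.7, -0.6]
opening: 0.132
```

```bash
python3 -m creep '[{"slide":[0,0,0.008],"turn":0,"hand":0.0},{"slide":[0,0,0.008],"turn":0,"hand":0.0},{"slide":[0,0,0.008],"turn":0,"hand":0.0},{"slide":[0,0,0],"turn":0,"hand":0.0}]'
python3 -m creep '[{"slide":[0,0,0.003],"turn":0,"hand":0.0},{"slide":[0,0,0.002],"turn":0,"hand":0.0},{"slide":[0,0,0.002],"turn":0,"hand":0.0},{"slide":[0,0,0],"turn":0,"hand":0.0}]'
```

```text
clock: 19.1
tool_pos: [0.501, 0.0051, 0.1915]
eef_rot: [-0.585, 0.811, 0.0, -0.001]
contact_force: [-0.1, 0.8, -0.8]
opening: 0.13
clock: 19.6
tool_pos: [0.5014, 0.0051, 0.1851]
eef_rot: [-0.585, 0.811, -0.0, -0.0]
contact_force: [-0.4, 0.3, -1.0]
opening: 0.13
```

```bash
python3 cyl.py
```

```text
[0.5014 0.0051 0.1851] [-0.4  0.3 -1. ] yaw -108.46
wrist few 0
scene few 13
```

```bash
python3 -m creep '[{"slide":[0,0,0.002],"turn":0,"hand":0.0},{"slide":[0,0,0.002],"turn":0,"hand":0.0},{"slide":[0,0,0],"turn":0,"hand":0.0}]'
```

```text
clock: 20.08
tool_pos: [0.5013, 0.0051, 0.181]
eef_rot: [-0.585, 0.811, 0.0, -0.0]
contact_force: [0.1, -0.8, -0.4]
opening: 0.13
```

There is no resistance 5 mm past the hub face's height, so the key has gone straight into the slot. Continuing down.

```bash
python3 -m creep '[{"slide":[0,0,0.003],"turn":0,"hand":0.0},{"slide":[0,0,0.003],"turn":0,"hand":0.0},{"slide":[0,0,0.003],"turn":0,"hand":0.0},{"slide":[0,0,0],"turn":0,"hand":0.0}]'
python3 -m creep '[{"slide":[0,0,0.002],"turn":0,"hand":0.0},{"slide":[0,0,0.002],"turn":0,"hand":0.0},{"slide":[0,0,0],"turn":0,"hand":0.0}]'
```

```text
clock: 20.58
tool_pos: [0.5013, 0.0051, 0.1719]
eef_rot: [-0.585, 0.811, 0.0, -0.0]
contact_force: [0.5, 0.2, 0.6]
opening: 0.129
clock: 20.95
tool_pos: [0.5016, 0.0051, 0.1682]
eef_rot: [-0.585, 0.811, -0.0, 0.0]
contact_force: [-0.4, 0.7, 0.2]
opening: 0.136
```

```bash
python3 -m creep '[{"slide":[0,0,0.002],"turn":0,"hand":0.0},{"slide":[0,0,0.002],"turn":0,"hand":0.0},{"slide":[0,0,0],"turn":0,"hand":0.0}]'
python3 -m creep '[{"slide":[0,0,0.002],"turn":0,"hand":0.0},{"slide":[0,0,0.001],"turn":0,"hand":0.0},{"slide":[0,0,0],"turn":0,"hand":0.0}]'
```

```text
clock: 21.32
tool_pos: [0.5017, 0.0051, 0.1643]
eef_rot: [-0.585, 0.811, -0.0, 0.0]
contact_force: [0.2, -0.3, 4.1]
opening: 0.132
clock: 21.7
tool_pos: [0.5018, 0.0051, 0.1615]
eef_rot: [-0.585, 0.811, -0.0, 0.0]
contact_force: [-0.7, -0.4, 5.3]
opening: 0.134
```

```bash
python3 -m creep '[{"slide":[0,0,0.001],"turn":0,"hand":0.0},{"slide":[0,0,0.001],"turn":0,"hand":0.0},{"slide":[0,0,0],"turn":0,"hand":0.0}]'
python3 -m creep '[{"slide":[0,0,0.001],"turn":0,"hand":0.0},{"slide":[0,0,0],"turn":0,"hand":0.0}]'
python3 -m creep '[{"slide":[0,0,0.0005],"turn":0,"hand":0.0},{"slide":[0,0,0],"turn":0,"hand":0.0}]'
```

```text
clock: 22.08
tool_pos: [0.5018, 0.0051, 0.1601]
eef_rot: [-0.585, 0.811, -0.0, 0.0]
contact_force: [-1.6, -0.1, 12.1]
opening: 0.132
clock: 22.32
tool_pos: [0.5018, 0.0051, 0.1601]
eef_rot: [-0.585, 0.811, -0.001, 0.001]
contact_force: [-3.2, -0.6, 21.6]
opening: 0.13
clock: 22.58
tool_pos: [0.5019, 0.0051, 0.1601]
eef_rot: [-0.584, 0.811, -0.001, 0.001]
contact_force: [-4.2, -0.1, 26.4]
opening: 0.134
```

The tool stopped at z = 0.160 with the force rising steeply, which is the collar-on-neck height I predicted. I ease the push slightly and check by camera.

```bash
python3 -m creep '[{"slide":[0,0,-0.0005],"turn":0,"hand":0.0},{"slide":[0,0,0],"turn":0,"hand":0.0},{"slide":[0,0,0],"turn":0,"hand":0.0},{"slide":[0,0,0],"turn":0,"hand":0.0}]'
python3 - <<'E'
from h import *
s=get_state();print(s["tool_pos"].round(4),s["contact_force"].round(1),s["moment"].round(2))
p=snapshot("scene");crop(p,"f_s.png",190,90,160,120,5);w=snapshot("wrist");save(w,"f_w.png")
for nm,pic in(("w",w),("s",p)):
    X=cloud(pic);c=np.array([.5022,.003]);r=np.hypot(X[...,0]-c[0],X[...,1]-c[1])
    P=X[(r<.07)&(r>.026)&(X[...,2]>.098)&(X[...,2]<.109)];x=np.linalg.lstsq(np.c_[P[:,:2]-c,np.ones(len(P))],P[:,2],rcond=None)[0]
    print(nm,"plate",len(P),x.round(4),[np.round(i,4) for i in cv2.minEnclosingCircle(P[:,:2].astype(np.float32))])
    C=X[(r<.0215)&(X[...,2]>.138)&(X[...,2]<.152)];print("collar z",np.percentile(C[:,2],[5,50,95]).round(4) if len(C) else 0, len(C), C.mean(0).round(4))
E
```

```text
clock: 23.08
tool_pos: [0.5018, 0.0051, 0.1601]
eef_rot: [-0.585, 0.811, -0.001, 0.001]
contact_force: [-3.4, -0.4, 21.4]
opening: 0.131
[0.5018 0.0051 0.1601] [-3.4 -0.4 21.4] [0.03 0.91 0.  ]
w plate 9881 [-0.0024  0.0013  0.1034] [array([0.5025, 0.0021]), np.float64(0.0566)]
collar z [0.1396 0.1457 0.1473] 1273 [ 0.5146 -0.002   0.1443]
s plate 568 [ 0.0144 -0.0084  0.105 ] [array([0.5002, 0.0054]), np.float64(0.0574)]
collar z [0.1398 0.1451 0.1503] 75 [0.4917 0.0088 0.1449]
```

View pics/f_s.png

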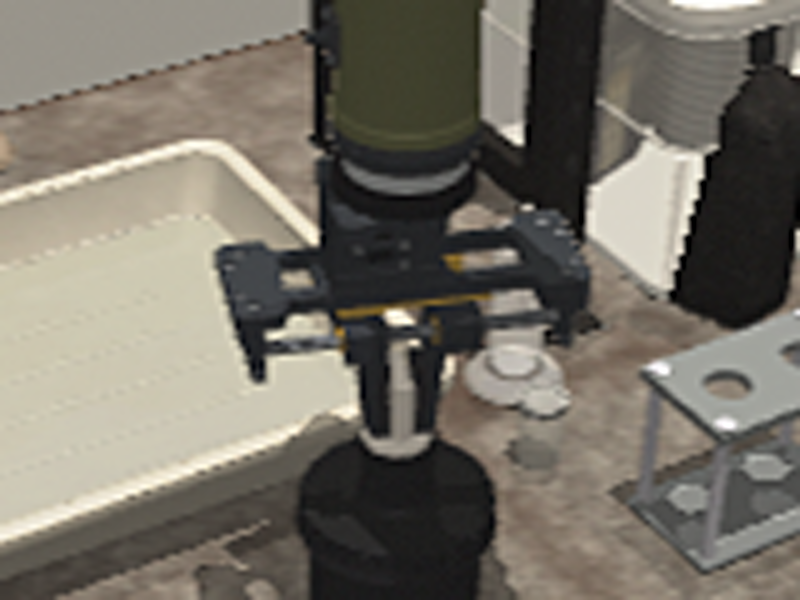

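View pics/f_w.png

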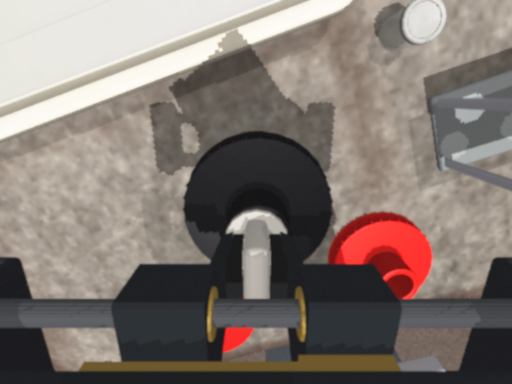

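Both views show the collar seated on the neck: its top is at about 0.147 m (expected 0.147), at scene crop (397,440) and wrist (257,220). The lid is level, and the can and graduate are undisturbed. I hand it in.

```bash
python3 -c "
from plant import *
print(finish_job());s=get_state();print(s['clock'],s['contact_force'].round(1),s['opening'])"
```

```text
the job is handed in; nothing more can be done
None
the job is handed in; nothing more can be done
```

I closed the tank and handed the job in at about 23 s, still gripping the handle with the rod pressed down; no verdict was reported.

- **Lid:** I set the black lid on the rim and let go of it. Last wrist-camera check: tilt under 0.003 rad, plate top at 0.1034 m (expected 0.104), and about 1 mm off the tank's axis.
- **Rod:** I gripped it by the wing. The wrist camera had shown the slot at -18.5° before the lid went on, so I turned the key to that angle in the air. It dropped straight into the slot, with no searching turn on the hub's face. I then pushed it home until the collar met the neck.
- **Last checks:**
  - The tool stopped at 0.160 m, the height predicted for the collar on the neck.
  - The collar top measured about 0.146 m (expected 0.147).
  - The push was about 21 N, and the jaws were holding the 12 mm wing at a 45 N grip setting.
  - The film can and graduate looked untouched. I did not look at the measure again at the end, but the arm never went near it after lifting the lid.
- **Disagreements:**
  - The cameras differed by 2–4 mm on absolute positions, so I relied on relative wrist-camera measurements.
  - The coarse scene-camera fit read tilts of up to 0.03 rad that the wrist camera did not show.
  - I could not read the hub spring directly. I inferred it was down from the tool height and the force rise.

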